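Open the square jar in the jar holder

TASK

Stand the square jar, still closed, upright and fully home in the square pocket of the jar holder, so that it cannot turn. Then unscrew its tight cap counter-clockwise, stop turning as soon as the threads let go (well before a quarter turn), and finish while still holding the cap level a few centimetres straight above the open jar, which stays seated in the holder. Leave the other jars, the bowl and the spatula where they are.

Things in the scene. Friction and masses are not known exactly. Their poses are not given: they have to be found in the camera images.
- jar: square amber glass jar, loose, 0.3-0.45 kg; body 61 x 61 mm, 72 mm tall, flat sides facing its x and y axes, round neck above (45 mm across), rim at 102 mm; 109 mm tall with its cap; yaw varies by 40 degrees either way; origin: centre of underside, z up. On the bare counter it would spin along with the cap
- cap: round black cap on the square jar, loose, 62 mm across, 19 mm tall, 16 grip flats; origin: centre of underside. When tight, 90 mm above the jar's origin, axes parallel to the jar's. Turns hard (0.2-0.5 N m); seen from above, 0.9 rad counter-clockwise relative to the jar frees its three short threads (rising under 2 mm), then it lifts off; 1.5 rad is too far. Clockwise: stop
- holder: fixed jar holder: base plate 116 x 116 x 8 mm with a square aluminium pocket, 66 x 66 mm inside, sides along its x and y axes. Pocket floor 8 mm above the counter, straight walls to 22 mm, flared mouth (78 mm wide inside) to 31 mm; origin: centre of underside. Jar fits in any quarter turn with 2.5 mm play a side and can turn 0.09 rad either way in it, which adds to the hand's turn
- tall_jar: round amber jar with black lid, 66 mm across, 120 mm tall, loose bystander; origin at the centre of its underside
- low_jar: round amber jar with black lid, 66 mm across, 75 mm tall, loose bystander; origin at the centre of its underside
- bowl: white bowl, 100 mm across, 45 mm tall, loose bystander; origin at the centre of its underside
- spatula: spatula with wooden handle, about 270 mm long, lying on the counter along its x axis, blade to +x, origin near mid-length; loose bystander
There are look-alikes about, which are no part of the job. What is shaped like the jar but blue or yellow is not meant.

How it is judged:
By the outcome, as a careful person would: the job done as asked, in the order asked, and still so for the second after the job is handed in, while the arm keeps its last pose, push and grip.
It also fails if it takes over 48 s, if anything falls off the work surface, if the arm or the gripper's body presses on something with over 40 N, if the wrist force passes 120 N, or if a joint passes its speed limit or range.

ROBOT

A 6-joint arm with a two-finger parallel gripper is mounted at the origin on the work surface. World frame = base frame: x ahead of the robot, y to its left, z up, the work surface at z = 0. Lengths are in m, angles in rad, forces in N, time in s.
With the tool pointing down it reaches from about 0.375 to 0.975 m from the base axis. Payload 3.8 kg.
Tool frame: the origin (TCP) lies at the very end of the fingers, on their centre line; the grasp point (between the pads) lies 19 mm behind it (env.tcp_to_grasp is the distance from the TCP to the grasp point, in m); z points along the fingers, y is the direction in which the jaws open and shut (so a half turn about z gives the same grasp; the last joint's range is limited). The gripper opens to 88 mm and grips with 3 to 60 N. Pads are 18 mm wide; open, the fingers measure 123 mm over their backs; the gripper's body (75 mm by 187 mm) begins 45 mm behind the grasp point.
Start: joints at [-1.172, 0.264, 1.604, -0, 1.274, -0.037], TCP at [0.285, -0.612, 0.239] pointing down, gripper open.
Joint ranges: [-2.63, 2.63], [-0.94, 2.18], [0.31, 2.57], [-1.31, 4.45], [0, 2.66], [-2.55, 2.55]. Speed limits (rad/s): [2.57, 2.57, 3.14, 3.14, 3.14, 3.14].

INTERFACE

Orientations are given as a 3x3 rotation matrix whose columns are the frame's x, y, z axes.
In Python, from bench import env gives the robot as it stands. The module is installed in compiled form; this text tells all that it offers.
- The arm moves only by the tool send_rows, never from a script. Its argument "plan" is a list of rows, each a list of 5 numbers: the shift along the tool's x, y, z in cm, then the turn about the tool's z in rad, then the opening in per cent of the stroke, from 0 (shut) to 100 (fully open). A call has 1 to 12 rows; each row shifts and turns the commanded pose from where the row before left it, along the tool's axes as they then stand; what a row does not reach is not made up. A row lasts 1/8 s, in which the tool goes at most 62.5 mm and 10.7 degrees, less where a joint would pass 70% of its speed; a pose out of reach is approached as far as the arm can. A call with a gripper value outside its range is refused whole. The fingers move at their own pace and stop on an object; "force" is the grip in N (left out, the last holds). Time passes only in rows, so rows that do not move let the fingers close. It gives the time, the measured TCP pose, the force and the opening at its end, in the units of the state.
- env.get_state(): the state, without advancing time (a new reading comes with each control period).
- env.get_image(name): name is "scene" or "top"; returns a dict with "img" (400x640x3 uint8, red, green, blue), "K" (3x3 intrinsics, pixels), "rvec" (rotation vector, rad) and "tvec" (3), from world to camera coordinates, as OpenCV has them. Camera axes: x right, y down, z forward; pixel columns grow to the right and rows downward; lengths in m; the calibration is good to about 2 mm. A picture is of the moment at which its call begins. There is no depth.
- env.finish_job(): hands the job in, once; it reports no verdict.
The state is a dict: "clock": time; "joint_pos": joint angles; "dq": joint speeds; "tau": joint torques, N m; "position": TCP position; "orientation": TCP orientation; "ft_force": force on the tool from outside, world axes, zero at the start; "ft_torque": the same for the moment, N m; "opening": opening from 0.0 (shut) to 1.0 (fully open).
Only numpy, scipy, OpenCV 4.12 (cv2) and the standard library are available. Lean on these libraries where they do the work, as an engineer would, in place of code of your own. Each camera call takes 0.05 s, during which the arm holds its last target.

## Working session

There is one attempt and no reset: what is moved stays moved. The work goes in short steps, Python scripts to look and compute and a tool call to move; the robot and the scene stay as the last step left them, time stands still between calls to the robot, and variables do not carry over. Pictures are saved under pics/ and viewed, and the job is handed in when it is done.

Besides the shell and the picture viewer there is one more tool, called after ">>>" as a command line: name --pt "numbers of a row" for each row, then --argument value for the rest. send_rows: Moves the arm, as the interface text tells. Its arguments: {"type":"object","properties":{"plan":{"type":"array"},"force":{"type":"number"}},"required":["plan"]}

```bash
mkdir -p pics; cat > h.py <<'E'
import numpy as np, cv2
from bench import env
def snap(n,fn,crop=None,s=1):
    d=env.get_image(n); im=d["img"][:,:,::-1].copy()
    np.savez("pics/"+fn+".npz",K=d["K"],r=d["rvec"],t=d["tvec"],img=im)
    if crop: x0,y0,x1,y1=crop; im=im[y0:y1,x0:x1]
    if s!=1: im=cv2.resize(im,None,fx=s,fy=s,interpolation=cv2.INTER_CUBIC)
    cv2.imwrite("pics/"+fn+".png",im); return d
def crop(src,fn,c,s):
    im=np.load("pics/"+src+".npz")["img"]; x0,y0,x1,y1=c
    cv2.imwrite("pics/"+fn+".png",cv2.resize(im[y0:y1,x0:x1],None,fx=s,fy=s,interpolation=cv2.INTER_CUBIC))
def px2w(src,uv,z):
    d=np.load("pics/"+src+".npz"); R=cv2.Rodrigues(d["r"])[0]; t=d["t"].reshape(3)
    C=-R.T@t; ray=R.T@np.linalg.inv(d["K"])@np.array([uv[0],uv[1],1.]); return C+ray*(z-C[2])/ray[2]
def w2px(src,P):
    d=np.load("pics/"+src+".npz"); return cv2.projectPoints(np.array(P,float).reshape(-1,1,3),d["r"],d["t"],d["K"],None)[0].reshape(-1,2)
E
python3 - <<'E'
from h import *
snap("scene","s0");snap("top","t0")
s=env.get_state();print({k:np.round(v,3).tolist() for k,v in s.items()})
for n in("s0","t0"):
    d=np.load(f"pics/{n}.npz");R=cv2.Rodrigues(d["r"])[0];print(n,-R.T@d["t"].reshape(3),R[2])
E
```

```text
{'clock': 0.1, 'joint_pos': [-1.172, 0.265, 1.605, 0.0, 1.274, -0.037], 'dq': [-0.0, -0.002, -0.001, -0.002, -0.0, 0.0], 'tau': [0.0, -50.362, -35.807, 0.073, 0.023, -0.0], 'position': [0.285, -0.611, 0.238], 'orientation': [[0.907, 0.422, -0.001], [0.422, -0.907, 0.002], [0.0, -0.002, -1.0]], 'ft_force': [0.098, -0.185, -0.154], 'ft_torque': [-0.019, -0.03, -0.056], 'opening': 1.0}
s0 [1.05394223 0.14794141 0.83802087] [-0.52940541 -0.18311847 -0.82837041]
t0 [ 0.46790655 -0.00955529  1.13683451] [ 0.06267683  0.01437633 -0.99793033]
```

View pics/s0.png

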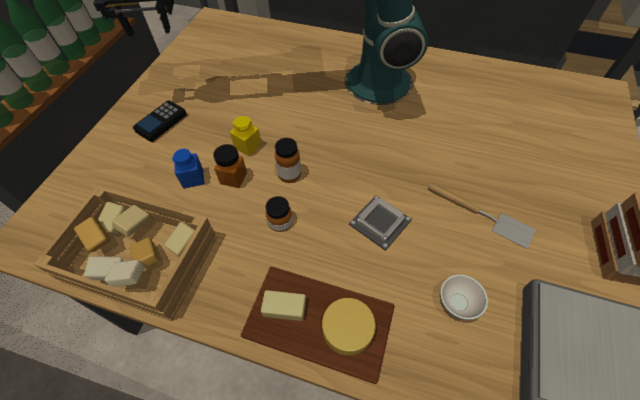

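View pics/t0.png

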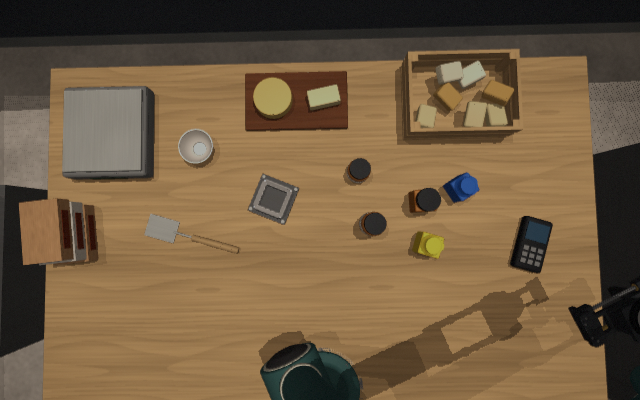

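```bash
python3 - <<'E'
from h import *
a=np.load("pics/t0.npz")["img"]; b=np.load("pics/s0.npz")["img"]
def c(im,x0,y0,w,h,s): return cv2.resize(im[y0:y0+h,x0:x0+w],None,fx=s,fy=s,interpolation=cv2.INTER_CUBIC)
cv2.imwrite("pics/jar.png",np.hstack([c(a,380,160,100,100,4),c(b,160,110,100,100,4)]))
cv2.imwrite("pics/hold.png",np.hstack([c(a,240,165,66,66,6),c(b,347,188,66,66,6)]))
E
```

```text
(no output)
```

View pics/jar.png

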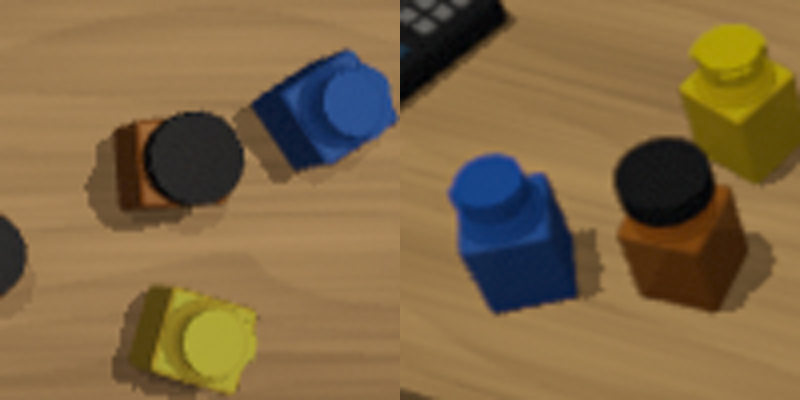

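View pics/hold.png

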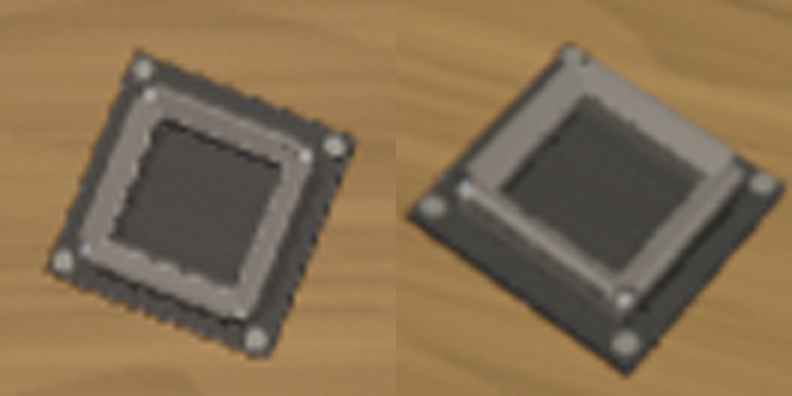

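```bash
python3 - <<'E'
from h import *
T=lambda p,s,o:np.array(p)/s+o-0.5+0.5/s if 0 else (np.array(p)+.5)/s-.5+np.array(o)
hc=[(137,50),(353,137),(268,357),(48,270)]; hs=[(570,45),(783,187),(628,373),(407,213)]
P=np.array([px2w("t0",T(p,6,(240,165)),.008) for p in hc]); Q=np.array([px2w("s0",T((p[0]-396,p[1]),6,(347,188)),.008) for p in hs])
for X in(P,Q):
    print(X.round(4).tolist(),X.mean(0).round(4)); 
    for i in range(4):
        e=X[(i+1)%4]-X[i]; print(np.linalg.norm(e).round(4),(np.degrees(np.arctan2(e[1],e[0]))%90).round(1))
print("cap",px2w("t0",T((197,158),4,(380,160)),.107),px2w("s0",T((664-400,173),4,(160,110)),.109))
# edges
f=lambda n,a,b,z,o:(px2w(n,T(a,4,o),z),px2w(n,T(b,4,o),z))
for n,a,b,z,o in[("t0",(137,122),(142,208),.072,(380,160)),("t0",(117,128),(122,211),.0,(380,160)),("s0",(247,297),(313,311),0,(160,110)),("s0",(313,311),(346,250),0,(160,110))]:
    A,B=f(n,a,b,z,o);e=B-A;print(A.round(4),B.round(4),np.linalg.norm(e).round(4),np.degrees(np.arctan2(e[1],e[0])).round(1)%90)
E
```

```text
[[0.6185, 0.16, 0.008], [0.5742, 0.0558, 0.008], [0.4688, 0.0982, 0.008], [0.5125, 0.204, 0.008]] [0.5435 0.1295 0.008 ]
0.1132 67.0
0.1136 68.1
0.1144 67.5
0.1147 67.5
[[0.4681, 0.101, 0.008], [0.5125, 0.2047, 0.008], [0.6188, 0.161, 0.008], [0.5737, 0.0552, 0.008]] [0.5433 0.1305 0.008 ]
0.1129 66.8
0.1149 67.6
0.115 66.9
0.1151 66.6
cap [ 0.52761876 -0.29229044  0.107     ] [ 0.52736011 -0.28931406  0.109     ]
[ 0.5549 -0.2621  0.072 ] [ 0.4964 -0.2636  0.072 ] 0.0586 1.4000000000000057
[ 0.5567 -0.2646  0.    ] [ 0.4964 -0.2663  0.    ] 0.0603 1.5999999999999943
[ 0.555  -0.3155  0.    ] [ 0.552  -0.2666  0.    ] 0.049 3.5
[ 0.552  -0.2666  0.    ] [ 0.4962 -0.267   0.    ] 0.0557 0.5
```

```bash
cat > fit.py <<'E'
from h import *
from scipy.optimize import minimize
def jarparts(x,y,z0,yaw):
    c,s=np.cos(yaw),np.sin(yaw);a=.0305
    sq=np.array([(i*a,j*a) for i in(-1,1) for j in(-1,1)])@np.array([[c,s],[-s,c]])+[x,y]
    t=np.linspace(0,2*np.pi,48,endpoint=False);ci=np.c_[np.cos(t),np.sin(t)]
    st=lambda xy,z:np.c_[xy,np.full(len(xy),z+z0)]
    return [np.r_[st(sq,0),st(sq,.072)],np.r_[st(ci*.0225+[x,y],.072),st(ci*.0225+[x,y],.09)],np.r_[st(ci*.031+[x,y],.09),st(ci*.031+[x,y],.109)]]
def render(n,p,S=4):
    m=np.zeros((400*S,640*S),np.uint8)
    for q in jarparts(*p):
        u=((w2px(n,q)+.5)*S*16-8).round().astype(np.int32); cv2.fillConvexPoly(m,cv2.convexHull(u.reshape(-1,1,2)),255,shift=4)
    return cv2.resize(m,(640,400),interpolation=cv2.INTER_AREA)/255.
def mask(n,box):
    im=np.load(f"pics/{n}.npz")["img"].astype(int);B,G,R=im[...,0],im[...,1],im[...,2]
    am=((R-B)>1.6*(G-B)+10)&(G<0.62*R)
    bl=im.max(2)<55
    m=am|bl; o=np.zeros_like(m);x0,y0,x1,y1=box;o[y0:y1,x0:x1]=m[y0:y1,x0:x1]
    k,l,st,_=cv2.connectedComponentsWithStats(o.astype(np.uint8))
    return (l==1+np.argmax(st[1:,4])).astype(float)
E
python3 - <<'E'
from fit import *
M={"t0":mask("t0",(400,180,445,222)),"s0":mask("s0",(205,138,252,195))}
f=lambda p:sum(np.abs(render(n,(p[0],p[1],0,p[2]))-M[n]).sum() for n in M)
for y0 in(0.02,.08,-.05):
    r=minimize(f,[.5275,-.2915,y0],method="Nelder-Mead",options=dict(initial_simplex=np.array([[.5275,-.2915,y0],[.532,-.2915,y0],[.5275,-.287,y0],[.5275,-.2915,y0+.1]])));print(r.x,r.fun,[M[n].sum() for n in M])
p=r.x;out=[]
for n,(x,y) in dict(t0=(390,170),s0=(195,125)).items():
    im=np.load(f"pics/{n}.npz")["img"].copy();e=cv2.resize(im[y:y+70,x:x+70],None,fx=5.7,fy=5.7)
    for mm,col in((M[n],(255,0,0)),(render(n,(p[0],p[1],0,p[2])),(0,255,0))):
        c,_=cv2.findContours((cv2.resize(mm[y:y+70,x:x+70],None,fx=5.7,fy=5.7)>.5).astype(np.uint8),0,1);cv2.drawContours(e,c,-1,col,1)
    out.append(e)
cv2.imwrite("pics/fit.png",np.hstack(out))
E
```

```text
[ 0.52743964 -0.29086042  0.16791706] 278.035294117647 [np.float64(605.0), np.float64(1006.0)]
[ 0.52841927 -0.29089258  0.2376601 ] 273.31764705882347 [np.float64(605.0), np.float64(1006.0)]
[ 0.52842921 -0.29109425  0.24148987] 274.3098039215686 [np.float64(605.0), np.float64(1006.0)]
```

View pics/fit.png

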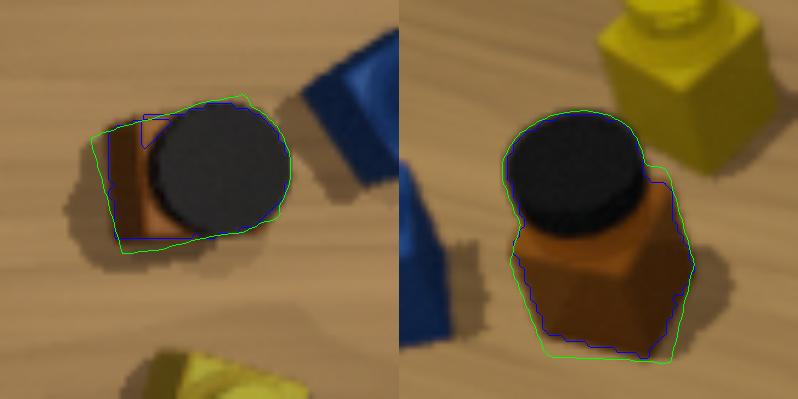

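```bash
python3 - <<'E'
from h import *
a=np.load("pics/t0.npz")["img"];b=np.load("pics/s0.npz")["img"]
print(a[200,402:418].tolist());print(a[205:216,412].tolist());print(b[178:192,228].tolist())
E
```

```text
[[80, 123, 157], [83, 124, 158], [54, 84, 110], [51, 80, 105], [50, 78, 103], [50, 79, 105], [46, 73, 98], [12, 35, 60], [16, 32, 59], [12, 31, 56], [11, 32, 57], [9, 31, 55], [9, 43, 83], [11, 41, 77], [10, 13, 20], [14, 13, 15]]
[[14, 35, 57], [11, 32, 56], [8, 30, 55], [16, 33, 58], [12, 31, 57], [9, 30, 56], [5, 27, 54], [23, 42, 64], [45, 71, 93], [50, 78, 103], [52, 79, 104]]
[[11, 39, 73], [8, 37, 71], [8, 39, 72], [7, 37, 69], [12, 39, 70], [6, 35, 69], [9, 36, 70], [23, 53, 86], [64, 106, 137], [77, 125, 158], [81, 128, 162], [79, 127, 161], [78, 125, 159], [78, 124, 157]]
```

Blue channel < 32 separates the jar cleanly.

```bash
python3 - <<'E'
import re
s=open('fit.py').read()
s=re.sub(r"    am=.*\n    bl=.*\n    m=am\|bl;","    m=(B<32)&(R>=B-6)&(G<0.75*R+8);",s)
s+='''
def fit(views,p0,z0=0):
    M={n:mask(n,b) for n,b in views.items()}
    f=lambda p:sum(np.abs(render(n,(p[0],p[1],z0,p[2]))-M[n]).sum() for n in M)
    best=None
    for dy in(-.1,0,.1):
        q=np.array(p0)+[0,0,dy]
        r=minimize(f,q,method="Nelder-Mead",options=dict(initial_simplex=np.vstack([q]+[q+d for d in np.diag([.005,.005,.1])])))
        print(r.x.round(4),round(r.fun,1))
        if best is None or r.fun<best.fun: best=r
    p=best.x;out=[]
    for n,(x0,y0,x1,y1) in views.items():
        x=(x0+x1)//2-35;y=(y0+y1)//2-35
        im=np.load(f"pics/{n}.npz")["img"];e=cv2.resize(im[y:y+70,x:x+70],None,fx=5.7,fy=5.7)
        for mm,col in((M[n],(255,0,0)),(render(n,(p[0],p[1],z0,p[2])),(0,255,0))):
            c,_=cv2.findContours((cv2.resize(mm[y:y+70,x:x+70],None,fx=5.7,fy=5.7)>.5).astype(np.uint8),0,1);cv2.drawContours(e,c,-1,col,1)
        out.append(e)
    cv2.imwrite("pics/fit.png",np.hstack(out)); return p
'''
open('fit.py','w').write(s)
E
python3 -c "
from fit import *
print(fit({'t0':(400,180,445,222),'s0':(205,138,252,195)},[.5275,-.2915,.05]))"
```

```text
[ 0.5272 -0.2899  0.2395] 857.5
[ 0.5265 -0.2901  0.181 ] 857.1
[ 0.5267 -0.2898  0.1542] 856.4
[ 0.52673217 -0.28976418  0.15418834]
```

View pics/fit.png

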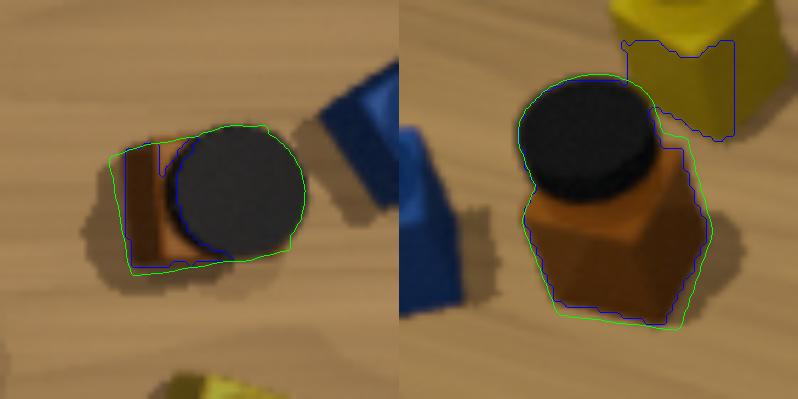

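```bash
sed -i 's/    m=(B<32).*8);/    m=((im.max(2)<48)|((B<0.42*R)\&(G<0.66*R)))\&(B<=R+8);/' fit.py
python3 -c "
from fit import *
print(fit({'t0':(400,180,445,222),'s0':(205,138,252,195)},[.5275,-.2915,.05]))"
```

```text
[ 0.5276 -0.2911  0.1557] 223.8
[ 0.528  -0.2913  0.1483] 224.2
[ 0.5282 -0.2911  0.194 ] 223.5
[ 0.5282479  -0.29106595  0.19398205]
```

View pics/fit.png

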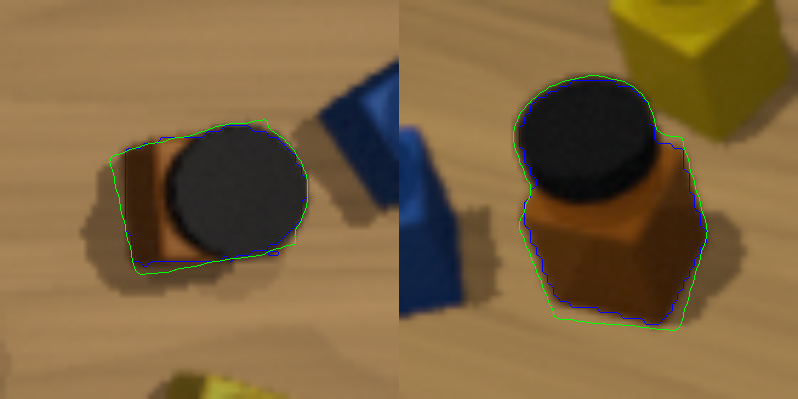

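```bash
python3 - <<'E'
from fit import *
V={'t0':(400,180,445,222),'s0':(205,138,252,195)}
M={n:mask(n,b) for n,b in V.items()}
for n in M: print(n,M[n].sum(),[render(n,(.528,-.291,0,y)).sum().round() for y in(0,.1,.2,.4)])
for n in list(M)+['both']:
  for yaw in np.arange(-.3,.45,.1):
    f=lambda p:sum(np.abs(render(m,(p[0],p[1],0,yaw))-M[m]).sum() for m in M if n in(m,'both'))
    q=np.array([.528,-.291]);r=minimize(f,q,method="Nelder-Mead",options=dict(initial_simplex=np.vstack([q,q+[.006,0],q+[0,.006]])))
    print(n,yaw.round(2),r.x.round(4),round(r.fun,1))
E
```

```text
t0 637.0 [np.float64(727.0), np.float64(713.0), np.float64(713.0), np.float64(724.0)]
s0 1032.0 [np.float64(1193.0), np.float64(1182.0), np.float64(1168.0), np.float64(1121.0)]
t0 -0.3 [ 0.5269 -0.2908] 139.4
t0 -0.2 [ 0.5271 -0.2906] 121.4
t0 -0.1 [ 0.5272 -0.291 ] 103.2
t0 0.0 [ 0.527  -0.2916] 89.4
t0 0.1 [ 0.5276 -0.2911] 76.7
t0 0.2 [ 0.5289 -0.2909] 84.6
t0 0.3 [ 0.5294 -0.2906] 99.2
t0 0.4 [ 0.5295 -0.2899] 116.7
s0 -0.3 [ 0.5278 -0.2903] 159.6
s0 -0.2 [ 0.5268 -0.2904] 159.1
s0 -0.1 [ 0.5257 -0.2911] 157.9
s0 0.0 [ 0.5236 -0.2927] 153.9
s0 0.1 [ 0.524  -0.2925] 146.9
s0 0.2 [ 0.5266 -0.292 ] 135.0
s0 0.3 [ 0.5278 -0.2905] 127.9
s0 0.4 [ 0.5284 -0.2897] 133.3
both -0.3 [ 0.5275 -0.2904] 301.5
both -0.2 [ 0.5269 -0.2906] 281.2
both -0.1 [ 0.5272 -0.2911] 263.5
both 0.0 [ 0.5269 -0.2915] 246.1
both 0.1 [ 0.5271 -0.291 ] 225.1
both 0.2 [ 0.5288 -0.2909] 222.3
both 0.3 [ 0.5287 -0.2904] 231.7
both 0.4 [ 0.529  -0.2897] 252.2
```

```bash
python3 - <<'E'
from h import *
a=np.load("pics/t0.npz")["img"]; b=np.load("pics/s0.npz")["img"]
def c(im,x0,y0,w,h,s):
    e=cv2.resize(im[y0:y0+h,x0:x0+w],None,fx=s,fy=s,interpolation=cv2.INTER_CUBIC);return np.clip(e.astype(float)*1.6,0,255).astype(np.uint8)
cv2.imwrite("pics/z.png",np.hstack([c(a,403,182,40,40,10),c(b,208,150,40,40,10)]))
E
```

```text
(no output)
```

View pics/z.png

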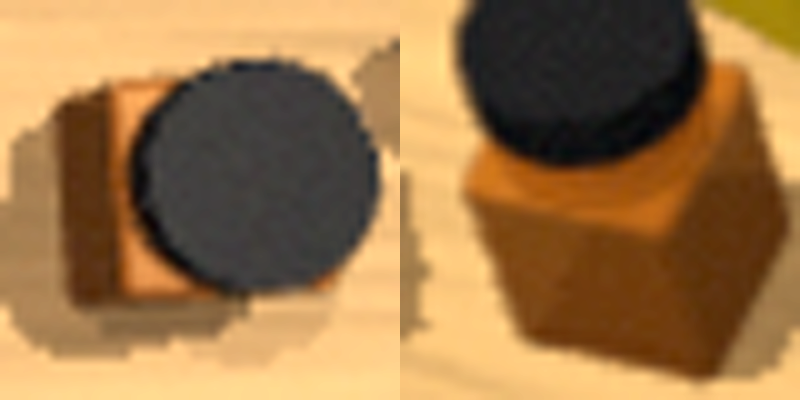

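```bash
python3 - <<'E'
from h import *
T=lambda p,o:(np.array(p)+.5)/10-.5+np.array(o)
for n,o,a,b,z in[("t0",(403,182),(108,85),(120,297),.072),("t0",(403,182),(60,105),(76,305),0),("t0",(403,182),(110,82),(180,78),.072),("t0",(403,182),(120,297),(215,295),.072),
 ("s0",(208,150),(65,190),(262,235),.072),("s0",(208,150),(262,235),(347,68),.072),("s0",(208,150),(125,342),(312,380),0),("s0",(208,150),(312,380),(385,225),0)]:
    A,B=[px2w(n,T(p,o),z) for p in(a,b)];e=B-A;d=np.degrees(np.arctan2(e[1],e[0]))%90;print(n,z,A[:2].round(4),B[:2].round(4),np.linalg.norm(e).round(4),(d-90 if d>45 else d).round(1))
E
```

```text
t0 0.072 [ 0.5551 -0.2607] [ 0.4974 -0.2621] 0.0577 1.3
t0 0 [ 0.5555 -0.2636] [ 0.4973 -0.2664] 0.0582 2.7
t0 0.072 [ 0.5559 -0.2613] [ 0.5567 -0.2803] 0.019 2.2
t0 0.072 [ 0.4974 -0.2621] [ 0.4975 -0.2877] 0.0257 0.2
s0 0.072 [ 0.5587 -0.3164] [ 0.5566 -0.2607] 0.0557 2.1
s0 0.072 [ 0.5566 -0.2607] [ 0.4983 -0.2635] 0.0584 2.7
s0 0 [ 0.5557 -0.3192] [ 0.5518 -0.264 ] 0.0553 4.0
s0 0 [ 0.5518 -0.264 ] [ 0.4961 -0.2673] 0.0558 3.4
```

>>> send_rows --pt "4.4 -2.4 0 0 100" --pt "4.4 -2.4 0 0 100" --pt "4.4 -2.4 0 0 100" --pt "4.4 -2.4 0 0 100" --pt "4.4 -2.4 0 0 100" --pt "4.4 -2.4 0 0 100" --pt "4.5 -2.3 0 0 100" --pt "4.5 -2.2 0 0 100"

```text
clock: 1.1
position: [0.5266, -0.2895, 0.2383]
orientation: [[0.907, 0.422, -0.001], [0.422, -0.907, 0.0], [-0.0, -0.001, -1.0]]
ft_force: [0.1, -0.4, -0.2]
opening: 1.005
```

>>> send_rows --pt "0 0 0 -0.17 100" --pt "0 0 0 -0.17 100" --pt "0 0 0 -0.17 100" --pt "0 0 0 -0.17 100" --pt "0 0 0 -0.17 100" --pt "0 0 0 -0.17 100" --pt "0 0 0 -0.155 100" --pt "0 0 0 0 100"

```text
clock: 2.1
position: [0.5258, -0.291, 0.2381]
orientation: [[-0.038, 0.999, -0.001], [0.999, 0.038, 0.001], [0.001, -0.001, -1.0]]
ft_force: [-0.3, 0.1, 0.0]
opening: 0.999
```

>>> send_rows --pt "0 0.1 3 0 100" --pt "0 0 3 0 100" --pt "0 0 3 0 100" --pt "0 0 2.5 0 100" --pt "0 0 2 0 100" --pt "0 0 1.5 0 100" --pt "0 0 0.7 0 100" --pt "0 0 0 0 100" --force 55

```text
clock: 3.1
position: [0.5271, -0.2911, 0.0815]
orientation: [[-0.04, 0.999, -0.0], [0.999, 0.04, 0.0], [0.0, -0.0, -1.0]]
ft_force: [-0.3, 0.5, -0.3]
opening: 0.999
```

```bash
python3 -c "
from h import *
snap('scene','s1',(150,80,310,220),4)
s=env.get_state();print(s['position'],s['ft_force'])"
```

```text
[ 0.52746687 -0.29134002  0.08219212] [0.75252496 0.22633774 0.21207398]
```

View pics/s1.png

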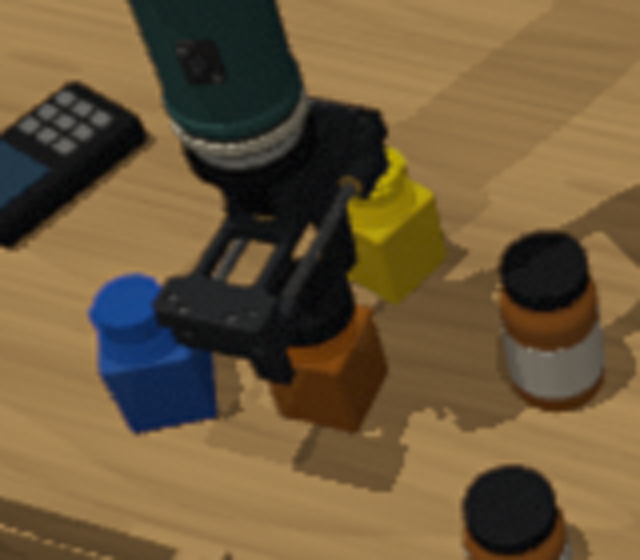

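The fingers straddle the black cap (crop about (325,310)) and nothing else is touched. Next I close the gripper, lift a little and check.

>>> send_rows --pt "0 0 0 0 20" --pt "0 0 0 0 20" --pt "0 0 0 0 20" --pt "0 0 0 0 20" --pt "0 0 0 0 20" --pt "0 0 0 0 20" --force 55

```text
clock: 3.9
position: [0.5272, -0.2913, 0.0822]
orientation: [[-0.04, 0.999, 0.0], [0.999, 0.04, -0.0], [-0.0, 0.0, -1.0]]
ft_force: [-1.1, 1.0, 5.0]
opening: 0.688
```

>>> send_rows --pt "0 0 -0.5 0 20" --pt "0 0 -1.5 0 20" --pt "0 0 -2.5 0 20" --pt "0 0 -3.5 0 20" --pt "0 0 -3.5 0 20" --pt "0 0 -2.5 0 20" --pt "0 0 -1 0 20" --pt "0 0 0 0 20"

```text
clock: 4.9
position: [0.5272, -0.2912, 0.2322]
orientation: [[-0.04, 0.999, 0.001], [0.999, 0.04, -0.0], [-0.001, 0.001, -1.0]]
ft_force: [0.1, 0.2, -4.5]
opening: 0.695
```

```bash
python3 -c "
from h import *
snap('scene','s2',(130,40,330,200),4)
s=env.get_state();print({k:np.round(v,3).tolist() for k,v in s.items()})"
```

```text
{'clock': 4.95, 'joint_pos': [-0.546, 0.132, 1.775, 0.0, 1.236, -0.586], 'dq': [-0.002, 0.016, 0.019, -0.001, -0.004, 0.0], 'tau': [0.011, -46.22, -38.496, 0.057, 0.027, 0.001], 'position': [0.527, -0.291, 0.231], 'orientation': [[-0.04, 0.999, -0.001], [0.999, 0.04, 0.001], [0.001, -0.001, -1.0]], 'ft_force': [-0.383, 0.147, -4.551], 'ft_torque': [-0.057, -0.066, 0.033], 'opening': 0.692}
```

View pics/s2.png

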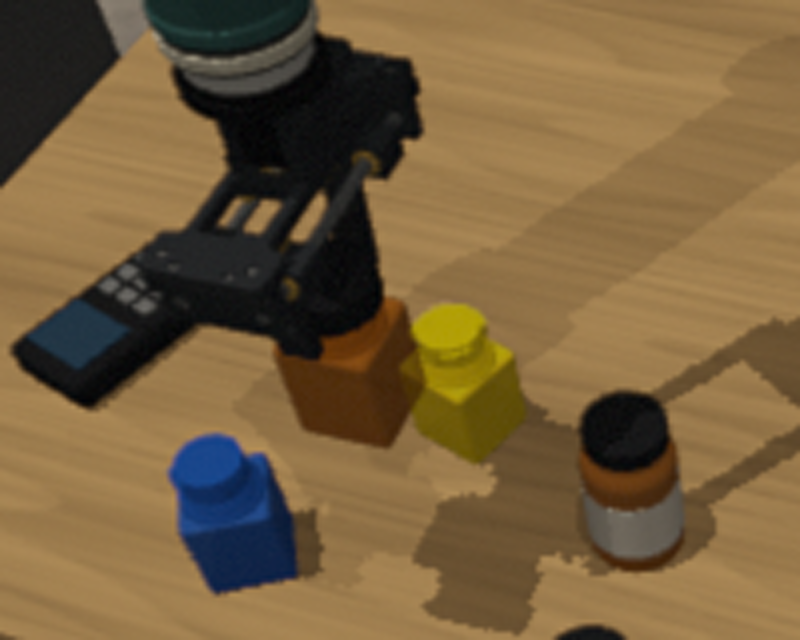

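>>> send_rows --pt "3 0.37 0 0 20" --pt "5 0.37 0 0 20" --pt "5.5 0.37 0 0 20" --pt "5.5 0.37 0 0 20" --pt "5.5 0.37 0 0 20" --pt "5.5 0.37 0 0 20" --pt "5.5 0.37 0 0 20" --pt "4 0.37 0 0 20" --pt "2.5 0.36 0 0 20" --pt "0 0 0 0 20"

```text
clock: 6.2
position: [0.5423, 0.1315, 0.2297]
orientation: [[-0.043, 0.999, -0.003], [0.999, 0.043, -0.0], [-0.0, -0.003, -1.0]]
ft_force: [0.2, -0.3, -4.2]
opening: 0.692
```

>>> send_rows --pt "0 0 0 0.1 20" --pt "0 0 0 0.14 20" --pt "0 0 0 0.12 20" --pt "0 0 0 0.078 20" --pt "0 0 0 0 20" --pt "0 0 0 0 20"

```text
clock: 6.95
position: [0.5431, 0.1292, 0.231]
orientation: [[0.387, 0.922, -0.001], [0.922, -0.387, -0.0], [-0.001, -0.001, -1.0]]
ft_force: [0.6, 0.7, -4.2]
opening: 0.686
```

```bash
python3 - <<'E'
from h import *
snap('scene','s3');snap('top','t3')
s=env.get_state();R=s['orientation'];print(s['position'].round(4),s['ft_force'],np.arctan2(R[1,0],R[0,0]),s['opening'],s['joint_pos'].round(3))
im=np.load('pics/s3.npz')['img'];tm=np.load('pics/t3.npz')['img']
c=lambda m,x,y:cv2.resize(m[y:y+100,x:x+100],None,fx=4,fy=4,interpolation=cv2.INTER_CUBIC)
cv2.imwrite('pics/v3.png',np.hstack([c(im,330,150),c(tm,225,150)]))
E
```

```text
[0.5433 0.1295 0.2313] [ 0.22116121 -0.19338052 -4.05372981] 1.1732169611591725 0.6901096589329941 [ 0.189  0.05   1.864 -0.     1.229  0.587]
```

View pics/v3.png

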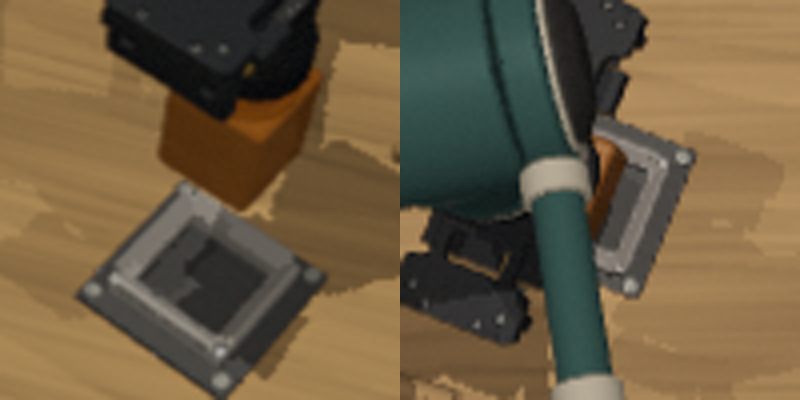

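```bash
python3 - <<'E'
from h import *
T=lambda p:(np.array(p)+.5)/4-.5+np.array((330,150))
L,F,R=[px2w('s3',T(p),.149)[:2] for p in((161,158),(241,208),(304,150))]
print(L,F,R,(L+R)/2,np.degrees(np.arctan2(*(F-L)[::-1])),np.degrees(np.arctan2(*(R-F)[::-1])),np.linalg.norm(F-L),np.linalg.norm(R-F))
P=jar=None
E
```

```text
[0.55565741 0.09295453] [0.57518699 0.14285247] [0.52596151 0.16825055] [0.54080946 0.13060254] 68.62510078444137 152.70835357983304 0.053583666200681244 0.05539142350141073
```

>>> send_rows --pt "0 0 1.5 0 20" --pt "0 0 2.5 0 20" --pt "0 0 2.5 0 20" --pt "0 0 2.5 0 20" --pt "0 0 1.5 0 20" --pt "0 0 0.8 0 20" --pt "0 0 0 0 20"

```text
clock: 7.92
position: [0.5433, 0.1299, 0.1183]
orientation: [[0.387, 0.922, -0.001], [0.922, -0.387, -0.0], [-0.0, -0.001, -1.0]]
ft_force: [-0.3, -0.3, -4.4]
opening: 0.696
```

```bash
python3 - <<'E'
from h import *
snap('scene','s4',(320,140,440,260),5)
s=env.get_state();R=s['orientation'];print(s['position'].round(4),s['ft_force'],np.arctan2(R[1,0],R[0,0]))
E
```

```text
[0.5438 0.13   0.1191] [-0.38677271  0.4931963  -4.39652921] 1.172861215433072
```

View pics/s4.png

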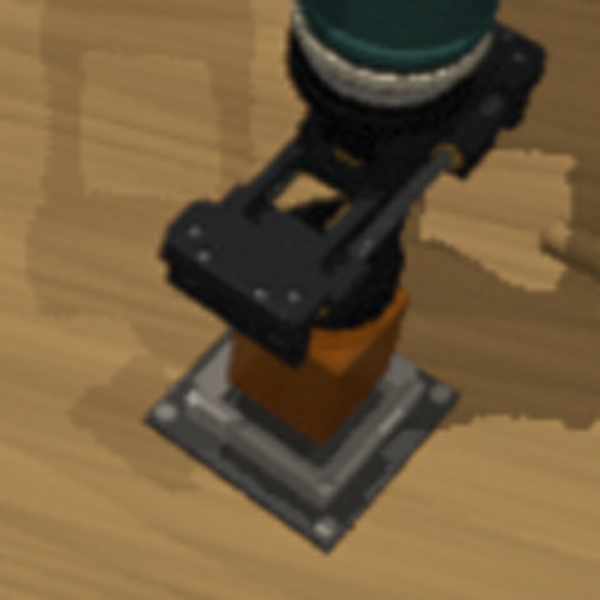

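>>> send_rows --pt "0 0 0.4 0 20" --pt "0 0 0.4 0 20" --pt "0 0 0.4 0 20" --pt "0 0 0.3 0 20" --pt "0 0 0.0 0 20"

```text
clock: 8.6
position: [0.5431, 0.1298, 0.1033]
orientation: [[0.388, 0.922, -0.001], [0.922, -0.388, -0.0], [-0.0, -0.001, -1.0]]
ft_force: [0.2, -0.1, -3.8]
opening: 0.697
```

>>> send_rows --pt "0 0 0.3 0 20" --pt "0 0 0.3 0 20" --pt "0 0 0.3 0 20" --pt "0 0 0 0 20"

```text
clock: 9.1
position: [0.5431, 0.1298, 0.0943]
orientation: [[0.388, 0.922, -0.001], [0.922, -0.388, -0.0], [-0.0, -0.001, -1.0]]
ft_force: [0.6, -0.5, -4.1]
opening: 0.697
```

No contact yet and it sits well inside the straight walls. I'll go down to the floor.

>>> send_rows --pt "0 0 0.2 0 20" --pt "0 0 0.2 0 20" --pt "0 0 0.1 0 20" --pt "0 0 0 0 20"

```text
clock: 9.6
position: [0.5436, 0.13, 0.0903]
orientation: [[0.388, 0.922, 0.0], [0.922, -0.388, 0.0], [0.0, 0.0, -1.0]]
ft_force: [-2.1, -0.4, 1.1]
opening: 0.694
```

>>> send_rows --pt "0 0 0.1 0 20" --pt "0 0 0 0 20" --pt "0 0 0 -0.1 20" --pt "0 0 0 -0.1 20" --pt "0 0 0 -0.1 20" --pt "0 0 0 0 20" --force 60

```text
clock: 10.35
position: [0.5446, 0.1302, 0.0905]
orientation: [[0.097, 0.995, 0.003], [0.995, -0.097, 0.001], [0.001, 0.002, -1.0]]
ft_force: [-2.6, -1.0, 5.8]
opening: 0.692
```

```bash
cat > st.py <<'E'
from h import *
s=env.get_state();R=s['orientation'];print(s['clock'],s['position'].round(4),s['ft_force'].round(1),s['ft_torque'].round(3),'yaw',np.arctan2(R[1,0],R[0,0]).round(3),'op',round(float(s['opening']),3),s['tau'].round(2),s['joint_pos'].round(3))
E
python3 st.py
```

```text
10.35 [0.5446 0.1302 0.0905] [-2.6 -1.   5.8] [-0.04   0.403  0.032] yaw 1.473 op 0.692 [ -0.49 -37.67 -29.48  -0.08  -0.95  -0.2 ] [0.19  0.185 1.993 0.    0.961 0.287]
```

```bash
python3 - <<'E'
from h import *
snap('scene','s5',(320,140,440,260),5)
E
```

```text
(no output)
```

View pics/s5.png

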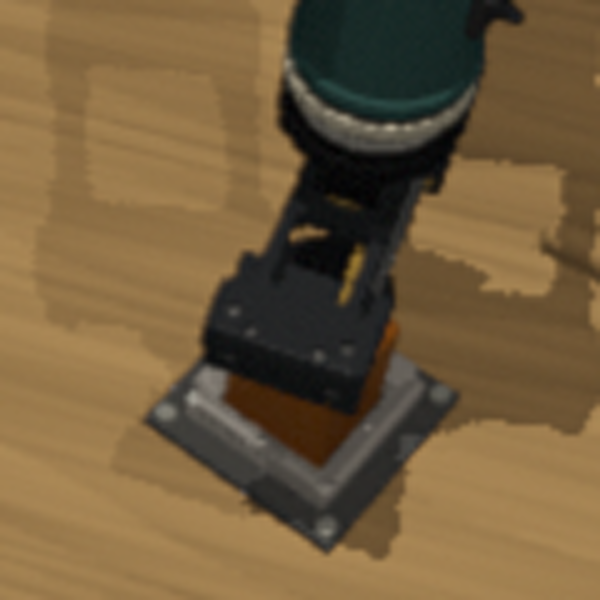

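>>> send_rows --pt "0 0 0 -0.1 20" --pt "0 0 -0.02 -0.1 20" --pt "0 0 -0.02 -0.1 20" --pt "0 0 0 0 20"

```text
clock: 10.9
position: [0.5445, 0.1303, 0.091]
orientation: [[-0.201, 0.98, 0.002], [0.98, 0.201, 0.001], [0.0, 0.002, -1.0]]
ft_force: [-3.8, 0.5, 7.7]
opening: 0.692
```

```bash
python3 st.py
```

```text
10.9 [0.5445 0.1303 0.091 ] [-3.8  0.5  7.7] [ 0.035  0.442 -0.002] yaw 1.773 op 0.692 [ -0.77 -37.35 -29.45  -0.21  -1.08  -0.2 ] [ 0.19   0.185  1.992  0.     0.962 -0.013]
```

>>> send_rows --pt "0 0 -0.02 -0.1 20" --pt "0 0 -0.02 -0.1 20" --pt "0 0 -0.02 -0.1 20" --pt "0 0 0 0 20"

```text
clock: 11.4
position: [0.5446, 0.1303, 0.0918]
orientation: [[-0.482, 0.876, 0.002], [0.876, 0.482, 0.001], [-0.0, 0.003, -1.0]]
ft_force: [-4.4, 1.0, 7.6]
opening: 0.69
```

```bash
python3 st.py
```

```text
11.4 [0.5446 0.1303 0.0918] [-4.4  1.   7.6] [0.039 0.462 0.01 ] yaw 2.074 op 0.69 [ -0.75 -36.89 -29.25  -0.2   -1.12  -0.2 ] [ 0.19   0.184  1.992  0.     0.963 -0.313]
```

>>> send_rows --pt "0 0 -0.02 -0.07 20" --pt "0 0 0 0 20"

```text
clock: 11.65
position: [0.5446, 0.1303, 0.092]
orientation: [[-0.542, 0.841, 0.002], [0.841, 0.542, 0.001], [-0.001, 0.002, -1.0]]
ft_force: [-3.6, 0.3, 8.8]
opening: 0.691
```

```bash
python3 st.py
```

```text
11.65 [0.5446 0.1303 0.092 ] [-3.6  0.3  8.8] [0.05  0.504 0.056] yaw 2.143 op 0.691 [ -0.67 -36.77 -29.27  -0.14  -1.21  -0.1 ] [ 0.19   0.183  1.992  0.     0.964 -0.383]
```

>>> send_rows --pt "0 0 -0.01 -0.07 20" --pt "0 0 0 0 20"

```text
clock: 11.9
position: [0.5446, 0.1303, 0.092]
orientation: [[-0.599, 0.801, 0.002], [0.801, 0.599, 0.001], [-0.001, 0.002, -1.0]]
ft_force: [-3.9, -0.2, 7.7]
opening: 0.694
```

```bash
python3 st.py
```

```text
11.9 [0.5446 0.1303 0.092 ] [-3.9 -0.2  7.7] [-0.038  0.463  0.069] yaw 2.213 op 0.694 [ -0.53 -37.04 -29.37  -0.09  -1.12  -0.11] [ 0.19   0.183  1.992  0.     0.964 -0.453]
```

>>> send_rows --pt "0 0 -0.1 0 20" --pt "0 0 -0.1 0 20" --pt "0 0 -0.1 0 20" --pt "0 0 0 0 20"

```text
clock: 12.4
position: [0.5435, 0.1299, 0.0929]
orientation: [[-0.599, 0.801, 0.0], [0.801, 0.599, -0.0], [-0.0, 0.0, -1.0]]
ft_force: [-0.3, 0.2, -0.3]
opening: 0.69
```

```bash
python3 st.py
```

```text
12.4 [0.5435 0.1299 0.0929] [-0.3  0.2 -0.3] [ 0.003 -0.08  -0.018] yaw 2.213 op 0.69 [  0.   -41.08 -30.97   0.05   0.05  -0.  ] [ 0.19   0.182  1.992 -0.     0.968 -0.452]
```

>>> send_rows --pt "0 0 -0.2 0 20" --pt "0 0 -0.2 0 20" --pt "0 0 -0.2 0 20" --pt "0 0 0 0 20"

```text
clock: 12.9
position: [0.5437, 0.13, 0.0993]
orientation: [[-0.599, 0.801, 0.001], [0.801, 0.599, 0.0], [-0.0, 0.001, -1.0]]
ft_force: [0.3, -0.4, -0.0]
opening: 0.695
```

```bash
python3 st.py
```

```text
12.9 [0.5437 0.13   0.0993] [ 0.3 -0.4 -0. ] [ 0.009 -0.092 -0.034] yaw 2.213 op 0.695 [ -0.   -40.87 -31.18   0.05   0.06  -0.  ] [ 0.19   0.174  1.987  0.     0.98  -0.452]
```

>>> send_rows --pt "0 0 -0.5 0 20" --pt "0 0 -1 0 20" --pt "0 0 -1.2 0 20" --pt "0 0 -0.8 0 20" --pt "0 0 -0.3 0 20" --pt "0 0 0 0 20" --pt "0 0 0 0 20"

```text
clock: 13.78
position: [0.5431, 0.1298, 0.1366]
orientation: [[-0.599, 0.801, -0.001], [0.801, 0.599, -0.0], [0.0, -0.001, -1.0]]
ft_force: [-0.4, -0.6, -0.1]
opening: 0.695
```

```bash
python3 st.py; python3 - <<'E'
from h import *
snap('scene','s6');snap('top','t6')
im=np.load('pics/s6.npz')['img'];tm=np.load('pics/t6.npz')['img']
c=lambda m,x,y:cv2.resize(m[y:y+100,x:x+100],None,fx=4,fy=4,interpolation=cv2.INTER_CUBIC)
cv2.imwrite('pics/v6.png',np.hstack([c(im,330,150),c(tm,225,150)]))
E
```

```text
13.775 [0.5431 0.1298 0.1366] [-0.4 -0.6 -0.1] [ 0.054 -0.099  0.008] yaw 2.213 op 0.695 [ 0.000e+00 -4.020e+01 -3.281e+01  5.000e-02  4.000e-02  0.000e+00] [ 0.19   0.132  1.959 -0.     1.052 -0.452]
```

View pics/v6.png

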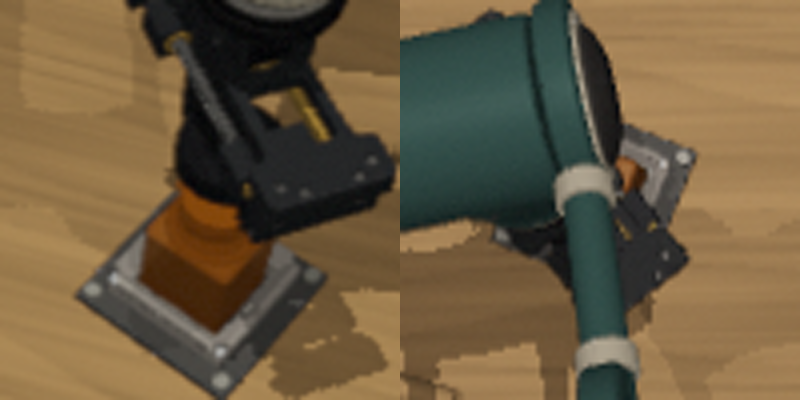

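```bash
python3 - <<'E'
from h import *
im=np.load('pics/s6.npz')['img'];x0,y0=350,180
e=cv2.resize(im[y0:y0+60,x0:x0+60],None,fx=8,fy=8,interpolation=cv2.INTER_CUBIC)
e=np.clip(e*1.5,0,255).astype(np.uint8); raw=e.copy()
for yaw in(1.173+.09,):
  c,s=np.cos(yaw),np.sin(yaw);sq=np.array([(1,1),(1,-1),(-1,-1),(-1,1)])*.0295@np.array([[c,s],[-s,c]])+[.5437,.1300]
  for z in(.008,.080):
    u=((w2px('s6',np.c_[sq,np.full(4,z)])-[x0,y0]+.5)*8-.5).round().astype(np.int32);cv2.polylines(e,[u],True,(0,255,0),1)
cv2.imwrite('pics/v7.png',np.hstack([raw,e])[:, :800*2][:, :960] if 0 else cv2.resize(np.hstack([raw,e]),(800,400)))
a=np.load('pics/s0.npz')['img'].astype(int);d=np.abs(im.astype(int)-a).max(2)
cv2.imwrite('pics/d7.png',np.hstack([cv2.resize(im,(400,250)),cv2.resize(cv2.cvtColor((d*3).clip(0,255).astype(np.uint8),8),(400,250))]))
E
```

```text
(no output)
```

View pics/v7.png

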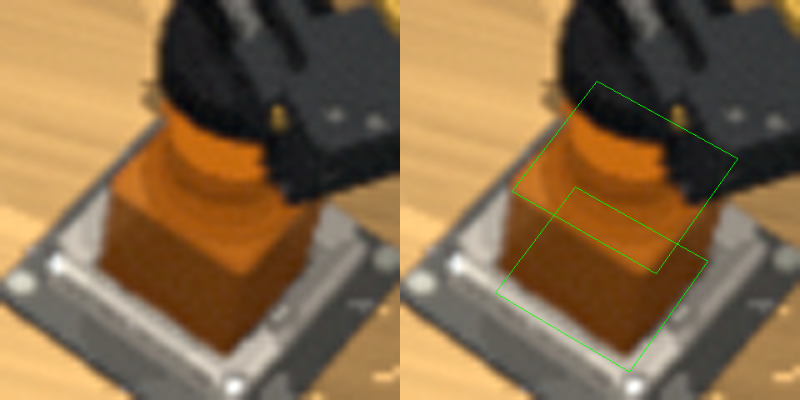

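View pics/d7.png

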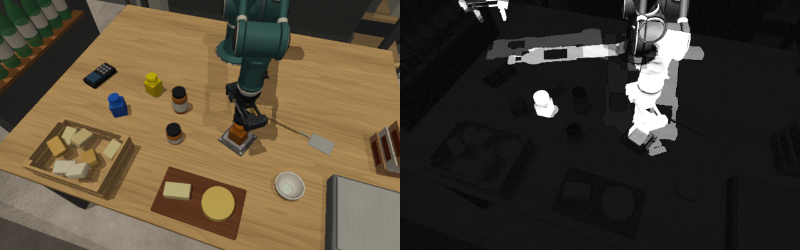

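```bash
python3 -c "
from bench import env
print(env.finish_job())"; python3 st.py
```

```text
the job is handed in; nothing more can be done
None
the job is handed in; nothing more can be done
```

The square amber jar is seated in the holder. Its cap is unscrewed and held level about 3.5 cm above the open rim. I handed the job in at about 14 s on the robot's clock.

**What I did:** I lifted the closed jar by its black cap and set it straight down into the pocket until it touched the floor. The tool stopped at 0.090 m, as expected for a fully seated jar. I turned the hand 1.04 rad counter-clockwise, until the wrist torque halved and the cap stopped rising, then lifted it straight up.

**Last checks:**
- **Cap free:** as the cap rose, the vertical force stayed near 0 N, against about −4.3 N while carrying the closed jar, so the jar stayed behind.
- **Jar seated:** the last picture shows the bare neck, and the jar's shoulder is at the seated height. The outline I drew at my guessed jar angle missed the front shoulder corner by about 2 pixels; I put that down to the guess.
- **Other objects:** comparing pictures before and after, nothing else moved, apart from the arm and its shadows.

**Less certain:** an early automatic outline fit gave the jar's yaw as 0.15–0.19 rad. It disagreed with the straight edges in the pictures (about 0.04 rad), so I used the edges, and the jar went in without touching the walls. I did not measure the jar's turn in the pocket. The cap's turn relative to the jar is therefore only bounded, at roughly 0.86–1.04 rad.

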